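# Check the sugar bowl's friction hinge

### The arm

A 7-joint arm with a two-finger parallel gripper is mounted at the origin on the work surface. World frame = base frame: x ahead of the robot, y to its left, z up, the work surface at z = 0. Lengths are in m, angles in rad, forces in N, time in s.
With the tool pointing down it reaches from about 0.4 to 0.925 m from the base axis. Payload 5.6 kg.
Tool frame: the origin (TCP) lies on the centre line of the jaws, within the pads' length; the fingertips stand 14 mm ahead of it and the grasp point (between the pads) lies 5 mm behind it; z points along the fingers, y is the line along which they close (so a half turn about z gives the same grasp; the last joint's range is limited). The gripper opens to 85 mm and grips with 20 to 120 N. Pads are 22 mm wide; open, the fingers measure 114 mm over their backs; the gripper's body (76 mm by 85 mm) begins 54 mm behind the grasp point. The pads swing forward as they close: fully open they stand 13 mm farther back than shut.
Start: joints at [-1.39, 0.468, -0.012, 1.603, 0.006, 1.071, -0.056], TCP at [0.144, 0.634, 0.245] pointing down, gripper open.
Joint ranges: [-2.53, 2.53], [-0.31, 2.02], [-1.57, 1.55], [0.28, 2.44], [-1.29, 4.43], [0.15, 1.84], [-2.92, 2.92]. Speed limits (rad/s): [2.57, 2.57, 3.14, 3.14, 3.14, 3.14, 3.14].

### API

Orientations are given as a rotation vector (axis times angle).
In Python, from bench import get_obs, snapshot, finish_job gives the robot as it stands.
- The arm moves only by the tool jog_arm, never from a script. Its argument "rows" is a list of rows, each an object of numbers: "dx", "dy", "dz": the shift along the tool's x, y, z in m; "spin": the turn about the tool's z in degrees; "gripper": the finger opening in m, from 0 to 0.0854. A call has 1 to 10 rows; each row shifts and turns the commanded pose from where the row before left it, along the tool's axes as they then stand; what a row does not reach is not made up. A row lasts 1/8 s, in which the tool goes at most 62.5 mm and 10.7 degrees, less where a joint would pass 70% of its speed; a pose out of reach is approached as far as the arm can. A call with a gripper value outside its range is refused whole. The fingers move at their own pace and stop on an object; the grip force is fixed at half the most. Time passes only in rows, so rows that do not move let the fingers close. It gives the time, the measured TCP pose, the force, the opening and the grip force at its end, in the units of the state.
- get_obs(): the state, without advancing time (a new reading comes with each control period).
- snapshot(name): name is "scene" or "top" or "wrist"; returns a dict with "color" (420x560x3 uint8, red, green, blue), "range_z" (420x560 float32, m along the optical axis (not along the pixel's ray), 0 where there is no reading), "fx", "fy", "cx", "cy" (pixels), "pose" (4x4, takes a point from camera to world coordinates). Camera axes: x right, y up, looking along -z (the intrinsics and any distortion apply to the point x, -y, -z); pixel columns grow to the right and rows downward; lengths in m; the calibration is good to about 2 mm. A picture is of the moment at which its call begins.
- finish_job(): hands the job in; it is judged then, once.
The state is a dict: "time": time; "q": joint angles; "qd": joint speeds; "tau": joint torques, N m; "position": TCP position; "orientation": TCP orientation; "contact_force": force on the tool from outside, world axes, zero at the start; "wrist_torque": the same for the moment, N m; "grip_width": finger opening in m; "finger_force": force on a finger pad.
Only numpy, scipy, OpenCV 4.12 (cv2) and the standard library are available. Lean on these libraries where they do the work, as an engineer would, in place of code of your own. Each camera call takes 0.05 s, during which the arm holds its last target. There are 200 camera calls.

### The job

The hinge of the sugar bowl on the shelf has just been tightened, so test it: ease the lid up by its knob until you feel it press lightly (about 5 N more than it takes to swing it) on the rubber stop hidden in the hinge, and keep it there for about a second without forcing it. Then bring the lid back to about half open (45 degrees), let go, and leave it standing there by itself. Leave the caddy, the teaspoons and the scraper where they are.

Things in the scene. Friction and masses are not known exactly. Their poses are not given: they have to be found in the camera images.
- bowl: brown ceramic sugar bowl, 100 mm across, 76 mm to the rim, screwed down to the shelf. Origin: centre of its underside. z up; x from the bowl's centre to the hinge at its back, -x to the knob at its front; the hinge axis runs along y. A steel hinge block, 34 mm wide along y, stands 43 to 89 mm behind the bowl's centre, 35 to 85 mm high.
- lid_hinge (a point): middle of the lid's hinge axis, fixed on the bowl, 52 mm behind its centre, 80 mm over the shelf. A hidden rubber stop in the hinge is met somewhere between 1.05 and 1.5 rad of opening, each time elsewhere, not visible. Past it the force at the knob rises about 2 N per mm of knob travel, on top of the friction. Over 11 N on the stop (reckoned at the knob) breaks it.
- lid_knob (a point): centre of the lid's knob: steel crossbar 26 mm long (along the bowl's y), 16 mm thick, on a 10 mm wide stem out of the lid's front edge; 130 mm from the hinge axis and level with it when shut, 28 mm beyond the rim of the round lid (100 mm across, 18 mm thick in the middle). Pinched by its two flat ends it can turn between the fingers as the lid swings.
- lid (a joint): opening angle of the lid, rad: 0 shut, growing as the knob rises about the hinge, 0.79 half open. Starts between 0 and 0.2. Hinge friction about 0.22 N m (about 2 N at the knob, either way); the lid weighs 0.10 to 0.21 kg (adds 0.4 to 1 N at the knob near shut, less when raised). Let go anywhere below the stop, it stays.
- caddy: bystander: clear plastic cutlery caddy, open box 90 x 120 mm, 100 mm high, loose. Origin: centre of its underside.
- teaspoon_a: bystander: stainless teaspoon 140 mm long, lying loose, origin under its middle
- teaspoon_b: bystander: a second such teaspoon
- scraper: bystander: silicone scraper 220 mm long, lying loose, origin under its middle

How it is judged:
On the way, in this order (a step that is already met when the one before it is completed fails the run):
1. the lid is pressed lightly against its stop (about 2 N or more on the stop, reckoned at the knob) and kept there (contact force between lid and bowl above 8 N and value of joint lid above 0.95 rad), for 0.4 s.
2. the lid is let go about half open and holds its angle (value of joint lid between 0.6 and 0.97 rad and contact force between the fingers and lid below 0.05 N and velocity of joint lid between -0.03 and 0.03 rad/s), for 0.5 s.
At the end, for the whole second after the job is handed in: the lid, having been pressed on its stop, stands still by itself between 0.6 and 0.97 rad open (34 to 56 degrees), touched by nothing; caddy, spoons and scraper are where they were to within 20 mm (all of step 2 and contact force between the arm and lid below 0.05 N).
It fails at once if the stop is forced (more than about 11 N, reckoned at the knob) (contact force between lid and bowl above 48 N).
It fails at once if a bystander is pushed more than 20 mm (distance of any of caddy, teaspoon_a, teaspoon_b, scraper from where it was at the start of the episode above 0.02 m).
It also fails if it takes over 69 s, if anything falls off the work surface, if the arm or the gripper's body presses on something with over 40 N, if the wrist force passes 120 N, or if a joint passes its speed limit or range.

## Working session

There is one attempt and no reset: what is moved stays moved. The work goes in short steps, Python scripts to look and compute and a tool call to move; the robot and the scene stay as the last step left them, time stands still between calls to the robot, and variables do not carry over. Pictures are saved under pics/ and viewed, at most 10 in all, crops included, and the job is handed in when it is done.

Besides the shell and the picture viewer there is one more tool, called after "Call:" as name(argument=value, ...) on one line, values as JSON. jog_arm: Moves the arm, as the interface text tells. Its arguments: {"type":"object","properties":{"rows":{"type":"array","items":{"type":"object","properties":{"dx":{"type":"number"},"dy":{"type":"number"},"dz":{"type":"number"},"spin":{"type":"number"},"gripper":{"type":"number"}}}}},"required":["rows"]}

```bash
mkdir -p pics; cat > h.py <<'E'
import numpy as np, cv2
from bench import get_obs, snapshot, finish_job
def cloud(s):
    z=s["range_z"]; v,u=np.mgrid[:z.shape[0],:z.shape[1]]
    x=(u-s["cx"])/s["fx"]*z; y=(v-s["cy"])/s["fy"]*z
    P=np.stack([x,-y,-z],-1)
    return P@s["pose"][:3,:3].T+s["pose"][:3,3]
E
python3 - <<'E'
from h import *
for n in("scene","top"):
    s=snapshot(n); np.savez(f"{n}0.npz",**s); cv2.imwrite(f"pics/{n}0.png",s["color"][...,::-1]); print(n,s["fx"],s["pose"].round(3).tolist())
o=get_obs(); print({k:np.round(v,3).tolist() for k,v in o.items()})
E
```

```text
scene 503.9686481964739 [[-0.381, -0.611, 0.694, 1.536], [0.924, -0.262, 0.277, 0.43], [0.013, 0.747, 0.664, 0.943], [0.0, 0.0, 0.0, 1.0]]
top 418.2113987923123 [[-0.006, 0.993, -0.121, 0.513], [-1.0, -0.007, -0.003, 0.043], [-0.004, 0.121, 0.993, 1.06], [0.0, 0.0, 0.0, 1.0]]
{'time': 0.1, 'q': [-1.39, 0.468, -0.012, 1.603, 0.006, 1.071, -0.056], 'qd': [0.001, -0.002, 0.001, -0.002, 0.001, -0.0, 0.0], 'tau': [0.001, -53.352, 0.021, -25.197, 0.012, 0.004, -0.0], 'position': [0.144, 0.633, 0.244], 'orientation': [-0.351, -3.122, 0.002], 'contact_force': [0.283, 0.344, 0.015], 'wrist_torque': [-0.048, -0.001, -0.027], 'finger_force': 0.0, 'grip_width': 0.086}
```

View pics/scene0.png

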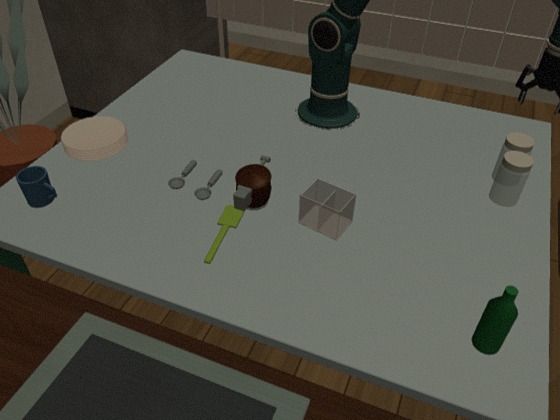

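View pics/top0.png

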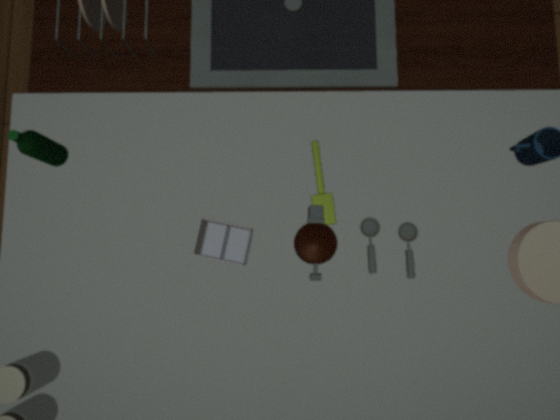

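The top view shows the bowl at (316,242), the hinge block at (316,214) and the knob crossbar at (315,277). The spoons are to the right, the scraper lies behind and under the hinge, and the caddy is to the left at (224,242). The scene view agrees, with the knob at (265,160). Next I measure with depth.

```bash
python3 - <<'E'
from h import *
s=dict(np.load("top0.npz")); P=cloud(s); 
roi=np.zeros(P.shape[:2],bool); roi[200:290,285:345]=1
print("table z",np.median(P[300:330,200:400,2]))
z=P[...,2]; col=s["color"].astype(int)
hi=roi&(z>0.05)
brown=hi&(col[...,0]>col[...,2]+15)
steel=hi&~brown&(abs(col[...,0]-col[...,2])<25)
v,u=np.mgrid[:420,:560]
for n,m in(("brown",brown),("block",steel&(v<230)),("knob",steel&(v>260))):
    Q=P[m]; print(n,len(Q),Q.mean(0).round(4),Q.min(0).round(4),Q.max(0).round(4))
kb=steel&(v>260)
for r in range(258,284): print(r,[f"{1000*z[r,c]:.0f}" for c in range(306,326)])
print(P[277,315],P[270,315],P[242,315],P[224,315],P[208,315])
s=dict(np.load("scene0.npz"));P=cloud(s)
print("scene table",np.median(P[230:260,100:180,2]))
for r in range(154,168): print(r,[f"{1000*P[r,c,2]:.0f}" for c in range(256,276)])
E
python3 - <<'E'
import cv2
a=cv2.imread('pics/scene0.png')[140:225,220:290];b=cv2.imread('pics/top0.png')[200:290,280:350]
f=lambda x:cv2.resize(x,(390,500),interpolation=cv2.INTER_CUBIC)
cv2.imwrite('pics/crop.png',cv2.convertScaleAbs(cv2.hconcat([f(a),f(b)]),alpha=1.7))
E
```

```text
table z 0.0010548303679571713
brown 1294 [ 0.5475 -0.0393  0.1037] [ 0.5026 -0.0856  0.0807] [0.6356 0.0431 1.0595]
block 310 [ 0.6082 -0.0402  0.1013] [ 0.5133 -0.0779  0.0529] [0.6356 0.0431 1.0595]
knob 158 [ 0.4824 -0.0351  0.1491] [ 0.4622 -0.0666  0.0527] [0.5133 0.0431 1.0595]
258 ['100', '100', '99', '100', '101', '99', '101', '104', '103', '104', '103', '101', '101', '102', '99', '102', '100', '101', '95', '98']
259 ['100', '98', '96', '101', '97', '101', '97', '100', '97', '102', '103', '102', '101', '101', '101', '100', '100', '101', '98', '99']
260 ['98', '96', '96', '95', '99', '97', '100', '99', '99', '100', '103', '99', '100', '101', '99', '98', '99', '99', '100', '101']
261 ['92', '96', '96', '96', '98', '97', '100', '95', '98', '99', '99', '99', '99', '95', '100', '101', '98', '97', '96', '98']
262 ['49', '93', '95', '98', '96', '96', '98', '97', '96', '96', '98', '97', '98', '99', '101', '100', '95', '100', '93', '94']
263 ['-0', '4', '49', '53', '97', '96', '96', '95', '98', '99', '95', '97', '98', '99', '98', '96', '93', '0', '2', '1']
264 ['5', '3', '1', '-1', '2
[... 3652 characters left out ...]
93', '96', '95', '91', '-3', '91', '90', '87', '-1', '-1', '-4', '-4', '-2', '-6']
163 ['-4', '-7', '-6', '-3', '97', '96', '95', '97', '91', '-2', '-5', '-5', '-5', '-2', '-3', '-1', '-5', '-4', '-3', '-2']
164 ['94', '92', '-1', '92', '90', '92', '93', '90', '1', '-4', '2', '-7', '-3', '-2', '-2', '1', '1', '-3', '-6', '0']
165 ['97', '97', '95', '95', '95', '92', '95', '87', '-2', '-3', '-5', '-2', '-2', '-4', '-3', '-1', '-1', '-1', '-4', '-2']
166 ['101', '99', '99', '99', '95', '98', '97', '96', '92', '0', '-4', '-8', '-4', '-2', '2', '-1', '-2', '2', '-1', '-1']
167 ['97', '99', '96', '98', '98', '99', '97', '97', '94', '93', '-2', '-7', '-5', '-1', '-3', '-2', '-3', '-6', '-4', '-1']
```

View pics/crop.png

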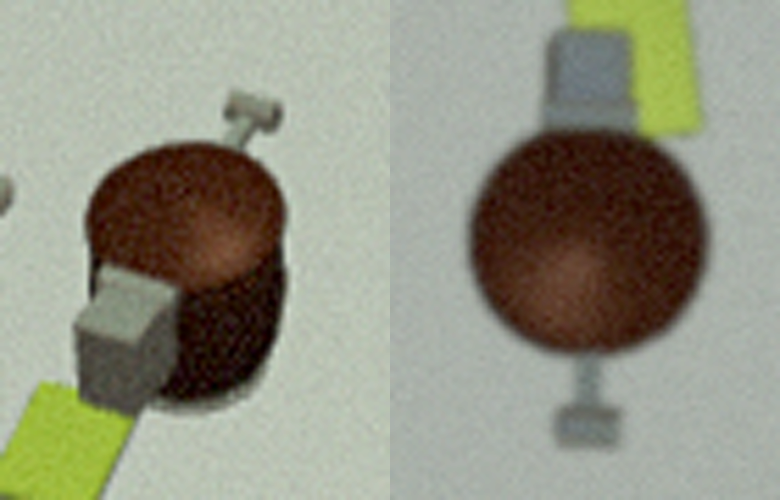

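The crop shows the lid slightly open: the knob crossbar is at about 0.106 m on top and the hinge is towards +x. I still need exact centroids.

```bash
python3 - <<'E'
from h import *
for n,(r0,r1,c0,c1) in (("top",(195,290,285,345)),("scene",(140,225,220,290))):
    s=dict(np.load(n+"0.npz")); P=cloud(s); m=np.zeros(P.shape[:2],bool); m[r0:r1,c0:c1]=1
    m&=(P[...,2]>.06)&(P[...,2]<.13); Q=P[m]; col=s["color"][m].astype(int)
    br=(col[:,0]-col[:,2]>12)
    k=Q[(Q[:,0]<.4825)&(Q[:,2]>.088)]; print(n,"knob",len(k),k.mean(0).round(4),k.min(0).round(4),k.max(0).round(4))
    b=Q[~br&(Q[:,0]>.604)&(Q[:,2]>.075)]; print("block",len(b),b.mean(0).round(4),b.min(0).round(4),b.max(0).round(4))
    l=Q[br&(Q[:,2]>.075)]
    (c,r)=cv2.minEnclosingCircle(l[:,:2].astype(np.float32)); print("lid",c,r,l.mean(0).round(4))
    # top ridge of stem
E
```

```text
top knob 94 [ 0.4713 -0.0386  0.1036] [ 0.4622 -0.0514  0.0965] [ 0.4825 -0.0261  0.1122]
block 186 [ 0.6185 -0.0424  0.0858] [ 0.6042 -0.0585  0.0791] [ 0.6356 -0.0249  0.0905]
lid (0.5689417123794556, -0.03953590989112854) 0.06843969970941544 [ 0.5477 -0.04    0.0975]
scene knob 51 [ 0.4752 -0.0366  0.0977] [ 0.4633 -0.0521  0.0902] [ 0.4821 -0.022   0.1051]
block 151 [ 0.6219 -0.0413  0.0816] [ 0.6041 -0.0627  0.0753] [ 0.6401 -0.0224  0.0877]
lid (0.5370644927024841, -0.03870626166462898) 0.06281345337629318 [ 0.5566 -0.0361  0.0921]
```

Call:
jog_arm(rows=[{"spin": -5.6,"gripper": 0.06},{"spin": -5.7,"gripper": 0.06},{"dx": -0.02,"dy": -0.027,"gripper": 0.06},{"dx": -0.037,"dy": -0.05,"gripper": 0.06},{"dx": -0.037,"dy": -0.05,"gripper": 0.06},{"dx": -0.037,"dy": -0.05,"gripper": 0.06},{"dx": -0.037,"dy": -0.05,"gripper": 0.06},{"dx": -0.037,"dy": -0.05,"gripper": 0.06},{"dx": -0.037,"dy": -0.05,"gripper": 0.06},{"dx": -0.037,"dy": -0.05,"gripper": 0.06}])

```text
invalid input at $.rows[0]: expected keys dx, dy, dz, spin, gripper
```

Call:
jog_arm(rows=[{"dx": 0,"dy": 0,"dz": 0,"spin": -5.6,"gripper": 0.06},{"dx": 0,"dy": 0,"dz": 0,"spin": -5.7,"gripper": 0.06},{"dx": -0.02,"dy": -0.027,"dz": 0,"spin": 0,"gripper": 0.06},{"dx": -0.037,"dy": -0.05,"dz": 0,"spin": 0,"gripper": 0.06},{"dx": -0.037,"dy": -0.05,"dz": 0,"spin": 0,"gripper": 0.06},{"dx": -0.037,"dy": -0.05,"dz": 0,"spin": 0,"gripper": 0.06},{"dx": -0.037,"dy": -0.05,"dz": 0,"spin": 0,"gripper": 0.06},{"dx": -0.037,"dy": -0.05,"dz": 0,"spin": 0,"gripper": 0.06},{"dx": -0.037,"dy": -0.05,"dz": 0,"spin": 0,"gripper": 0.06},{"dx": -0.037,"dy": -0.05,"dz": 0,"spin": 0,"gripper": 0.06}])

```text
time: 1.35
position: [0.4139, 0.2476, 0.2453]
orientation: [0.042, 3.141, 0.0]
contact_force: [1.0, 1.1, -0.3]
grip_width: 0.06
finger_force: 0.0
```

Call:
jog_arm(rows=[{"dx": -0.0093,"dy": -0.0406,"dz": 0,"spin": 0,"gripper": 0.06},{"dx": -0.0093,"dy": -0.0406,"dz": 0,"spin": 0,"gripper": 0.06},{"dx": -0.0093,"dy": -0.0406,"dz": 0,"spin": 0,"gripper": 0.06},{"dx": -0.0093,"dy": -0.0406,"dz": 0,"spin": 0,"gripper": 0.06},{"dx": -0.0093,"dy": -0.0406,"dz": 0,"spin": 0,"gripper": 0.06},{"dx": -0.0093,"dy": -0.0406,"dz": 0,"spin": 0,"gripper": 0.06},{"dx": -0.0093,"dy": -0.0406,"dz": 0,"spin": 0,"gripper": 0.06},{"dx": 0,"dy": 0,"dz": 0.02,"spin": 0,"gripper": 0.06},{"dx": 0,"dy": 0,"dz": 0.02,"spin": 0,"gripper": 0.06},{"dx": 0,"dy": 0,"dz": 0,"spin": 0,"gripper": 0.06}])

```text
time: 2.6
position: [0.4694, -0.0364, 0.204]
orientation: [-0.042, -3.138, 0.001]
contact_force: [-0.8, -0.4, 0.3]
grip_width: 0.0601
finger_force: 0.0
```

```bash
python3 - <<'E'
from h import *
s=snapshot("wrist"); cv2.imwrite("pics/w1.png",cv2.convertScaleAbs(s["color"][...,::-1],alpha=1.5))
P=cloud(s); o=get_obs(); print(o["position"].round(4) if hasattr(o["position"],"round") else o["position"])
m=(P[...,0]<.4825)&(P[...,0]>.455)&(abs(P[...,1]+.0385)<.025)&(P[...,2]>.088)&(P[...,2]<.115)
k=P[m]; v,u=np.nonzero(m)
print(len(k),k.mean(0).round(4),np.percentile(k,[1,99],axis=0).round(4),u.min(),u.max(),v.min(),v.max())
b=P[(P[...,0]>.60)&(P[...,0]<.65)&(P[...,2]>.075)&(P[...,2]<.095)&(abs(P[...,1]+.04)<.03)]
if len(b): print("block",len(b),b.mean(0).round(4),np.percentile(b,[1,99],axis=0).round(4))
E
```

```text
[ 0.4702 -0.0364  0.205 ]
970 [ 0.4688 -0.0372  0.103 ] [[ 0.4611 -0.0497  0.0971]
 [ 0.4819 -0.0247  0.1063]] 258 296 206 235
block 579 [ 0.6087 -0.0418  0.0855] [[ 0.6002 -0.0591  0.0824]
 [ 0.6171 -0.0243  0.0882]]
```

View pics/w1.png

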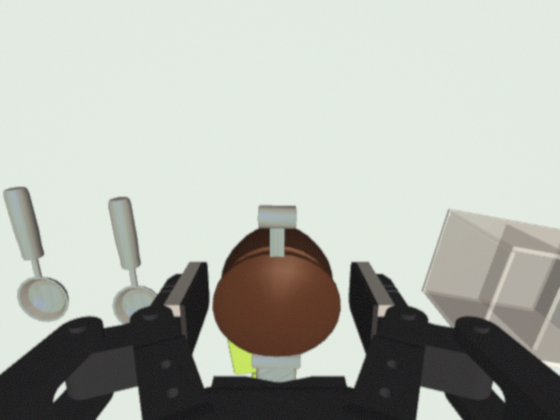

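The wrist view shows the knob crossbar at (277,217), centred between the fingers (187–372). The spoons at the left and the caddy at the right are clear.

Call:
jog_arm(rows=[{"dx": 0,"dy": -0.001,"dz": 0.03,"spin": 0,"gripper": 0.06},{"dx": 0,"dy": 0,"dz": 0.03,"spin": 0,"gripper": 0.06},{"dx": 0,"dy": 0,"dz": 0.025,"spin": 0,"gripper": 0.06},{"dx": 0,"dy": 0,"dz": 0.015,"spin": 0,"gripper": 0.06},{"dx": 0,"dy": 0,"dz": 0.009,"spin": 0,"gripper": 0.06},{"dx": 0,"dy": 0,"dz": 0,"spin": 0,"gripper": 0.035},{"dx": 0,"dy": 0,"dz": 0,"spin": 0,"gripper": 0.035},{"dx": 0,"dy": 0,"dz": 0,"spin": 0,"gripper": 0.035}])

```text
time: 3.65
position: [0.4711, -0.0373, 0.0969]
orientation: [0.042, 3.14, 0.0]
contact_force: [-0.7, -0.4, -0.5]
grip_width: 0.0352
finger_force: 0.0
```

```bash
python3 - <<'E'
from h import *
s=snapshot("wrist"); cv2.imwrite("pics/w2.png",cv2.convertScaleAbs(s["color"][...,::-1],alpha=1.5))
o=get_obs(); print(o["position"],o["contact_force"],o["grip_width"])
E
```

```text
[ 0.47105306 -0.03727053  0.0968562 ] [ 0.29597008 -0.06208307  0.18648686] 0.03529331889788344
```

View pics/w2.png

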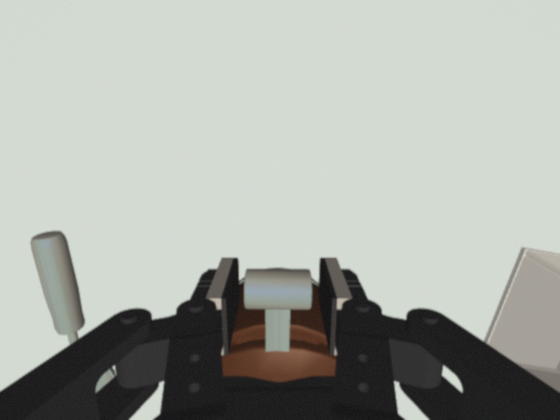

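The crossbar at (278,289) is centred between the pads (238 and 320), at the right depth. Closing now.

Call:
jog_arm(rows=[{"dx": 0,"dy": 0,"dz": 0,"spin": 0,"gripper": 0.02},{"dx": 0,"dy": 0,"dz": 0,"spin": 0,"gripper": 0.02},{"dx": 0,"dy": 0,"dz": 0,"spin": 0,"gripper": 0.02},{"dx": 0,"dy": 0,"dz": 0,"spin": 0,"gripper": 0.02},{"dx": 0,"dy": 0,"dz": 0,"spin": 0,"gripper": 0.02}])

```text
time: 4.32
position: [0.4708, -0.0376, 0.0963]
orientation: [0.042, 3.141, -0.0]
contact_force: [-0.1, -2.4, 2.5]
grip_width: 0.0246
finger_force: 58.8
```

```bash
cat > arc.py <<'E'
# chords of the knob arc: angle a -> steps (tool dx,dz) about R=130 mm
import numpy as np,sys
a0,a1,n=map(float,sys.argv[1:]); a=np.linspace(a0,a1,int(n)+1); R=.13
for d in np.diff(np.c_[-R*(1-np.cos(a)),-R*np.sin(a)],axis=0)*1000: print(d.round(2).tolist())
E
python3 arc.py 0.14 0.99 17
python3 - <<'E'
from h import *
o=get_obs(); print(o["position"],o["contact_force"],o["grip_width"],o["finger_force"],o["wrist_torque"])
E
```

```text
[-1.07, -6.41]
[-1.39, -6.35]
[-1.7, -6.27]
[-2.01, -6.18]
[-2.32, -6.07]
[-2.62, -5.95]
[-2.91, -5.81]
[-3.2, -5.66]
[-3.48, -5.49]
[-3.75, -5.31]
[-4.01, -5.11]
[-4.26, -4.91]
[-4.5, -4.69]
[-4.73, -4.46]
[-4.95, -4.22]
[-5.15, -3.96]
[-5.34, -3.7]
[ 0.4708006  -0.03764653  0.09634125] [-0.09712128 -2.41734842  2.45191115] 0.024588724026448613 58.77446472644806 [-0.5245677  -0.09978826 -0.024855  ]
```

Call:
jog_arm(rows=[{"dx": -0.0011,"dy": 0,"dz": -0.0064,"spin": 0,"gripper": 0.02},{"dx": -0.0014,"dy": 0,"dz": -0.0063,"spin": 0,"gripper": 0.02},{"dx": -0.0017,"dy": 0,"dz": -0.0063,"spin": 0,"gripper": 0.02},{"dx": -0.002,"dy": 0,"dz": -0.0062,"spin": 0,"gripper": 0.02},{"dx": -0.0023,"dy": 0,"dz": -0.0061,"spin": 0,"gripper": 0.02},{"dx": -0.0026,"dy": 0,"dz": -0.006,"spin": 0,"gripper": 0.02},{"dx": -0.0029,"dy": 0,"dz": -0.0058,"spin": 0,"gripper": 0.02},{"dx": -0.0032,"dy": 0,"dz": -0.0057,"spin": 0,"gripper": 0.02},{"dx": -0.0035,"dy": 0,"dz": -0.0055,"spin": 0,"gripper": 0.02}])

```text
time: 5.45
position: [0.491, -0.0383, 0.1504]
orientation: [-0.042, -3.14, 0.001]
contact_force: [4.6, -4.2, -9.7]
grip_width: 0.0243
finger_force: 59.3
```

Call:
jog_arm(rows=[{"dx": 0,"dy": 0,"dz": 0,"spin": 0,"gripper": 0.02},{"dx": 0,"dy": 0,"dz": 0,"spin": 0,"gripper": 0.02}])

```text
time: 5.7
position: [0.4913, -0.0383, 0.1507]
orientation: [0.042, 3.141, -0.001]
contact_force: [2.9, -4.3, -3.3]
grip_width: 0.0245
finger_force: 59.9
```

Call:
jog_arm(rows=[{"dx": -0.0046,"dy": 0,"dz": -0.0047,"spin": 0,"gripper": 0.02},{"dx": -0.004,"dy": 0,"dz": -0.0051,"spin": 0,"gripper": 0.02},{"dx": -0.0043,"dy": 0,"dz": -0.0049,"spin": 0,"gripper": 0.02},{"dx": -0.0045,"dy": 0,"dz": -0.0047,"spin": 0,"gripper": 0.02},{"dx": -0.0047,"dy": 0,"dz": -0.0045,"spin": 0,"gripper": 0.02},{"dx": -0.005,"dy": 0,"dz": -0.0042,"spin": 0,"gripper": 0.02},{"dx": -0.0051,"dy": 0,"dz": -0.004,"spin": 0,"gripper": 0.02},{"dx": 0,"dy": 0,"dz": 0,"spin": 0,"gripper": 0.02},{"dx": 0,"dy": 0,"dz": 0,"spin": 0,"gripper": 0.02}])

```text
time: 6.82
position: [0.523, -0.0393, 0.1827]
orientation: [-0.041, -3.14, 0.001]
contact_force: [0.5, -4.6, -3.8]
grip_width: 0.0245
finger_force: 59.6
```

```bash
cat > st.py <<'E'
from h import *
H=np.array([.6005,.080]) # hinge x,z
o=get_obs(); p=np.array(o["position"]); f=np.array(o["contact_force"])
d=p[[0,2]]+[0,.0]-H; d=np.array([-d[0],d[1]+.0015]); th=np.arctan2(d[1],d[0])
print("t",round(o["time"],2),"p",p.round(4),"f",f.round(2),"th %.3f R %.4f"%(th,np.hypot(*d)),"Ft %.2f Fr %.2f"%(f[0]*np.sin(th)+f[2]*np.cos(th),-f[0]*np.cos(th)+f[2]*np.sin(th)))
E
python3 st.py; python3 arc.py 0.98 1.50 35
```

```text
t 6.83 p [ 0.523  -0.0393  0.1827] f [ 0.46 -4.56 -3.79] th 0.931 R 0.1299 Ft -1.89 Fr -3.32
[-1.61, -1.06]
[-1.63, -1.04]
[-1.64, -1.02]
[-1.66, -0.99]
[-1.67, -0.97]
[-1.69, -0.94]
[-1.7, -0.92]
[-1.71, -0.89]
[-1.73, -0.87]
[-1.74, -0.84]
[-1.75, -0.81]
[-1.76, -0.79]
[-1.78, -0.76]
[-1.79, -0.73]
[-1.8, -0.71]
[-1.81, -0.68]
[-1.82, -0.65]
[-1.83, -0.63]
[-1.84, -0.6]
[-1.84, -0.57]
[-1.85, -0.55]
[-1.86, -0.52]
[-1.87, -0.49]
[-1.88, -0.46]
[-1.88, -0.43]
[-1.89, -0.41]
[-1.89, -0.38]
[-1.9, -0.35]
[-1.9, -0.32]
[-1.91, -0.29]
[-1.91, -0.27]
[-1.92, -0.24]
[-1.92, -0.21]
[-1.92, -0.18]
[-1.93, -0.15]
```

Call:
jog_arm(rows=[{"dx": -0.0018,"dy": 0.0005,"dz": -0.0008,"spin": 0,"gripper": 0.02},{"dx": -0.0017,"dy": 0,"dz": -0.0011,"spin": 0,"gripper": 0.02},{"dx": -0.0016,"dy": 0,"dz": -0.0011,"spin": 0,"gripper": 0.02},{"dx": -0.0016,"dy": 0,"dz": -0.0011,"spin": 0,"gripper": 0.02}])

```text
time: 7.32
position: [0.5284, -0.0395, 0.1862]
orientation: [-0.043, -3.137, 0.002]
contact_force: [-3.1, -6.1, -3.8]
grip_width: 0.0244
finger_force: 59.2
```

```bash
python3 st.py
```

```text
t 7.33 p [ 0.5284 -0.0395  0.1862] f [-3.05 -6.07 -3.81] th 0.981 R 0.1296 Ft -4.66 Fr -1.47
```

Call:
jog_arm(rows=[{"dx": -0.0009,"dy": 0.0005,"dz": -0.0005,"spin": 0,"gripper": 0.02},{"dx": -0.0008,"dy": 0,"dz": -0.0005,"spin": 0,"gripper": 0.02},{"dx": -0.0008,"dy": 0,"dz": -0.0005,"spin": 0,"gripper": 0.02}])

```text
time: 7.7
position: [0.5307, -0.0395, 0.1876]
orientation: [-0.044, -3.137, 0.002]
contact_force: [-1.9, -7.0, -5.2]
grip_width: 0.0243
finger_force: 59.1
```

```bash
python3 st.py
```

```text
t 7.7 p [ 0.5307 -0.0395  0.1876] f [-1.86 -7.   -5.23] th 1.002 R 0.1295 Ft -4.39 Fr -3.41
```

Call:
jog_arm(rows=[{"dx": -0.0008,"dy": -0.001,"dz": -0.0005,"spin": 0,"gripper": 0.02},{"dx": -0.0008,"dy": 0,"dz": -0.0005,"spin": 0,"gripper": 0.02},{"dx": -0.0009,"dy": 0,"dz": -0.0005,"spin": 0,"gripper": 0.02}])

```text
time: 8.07
position: [0.533, -0.0397, 0.1891]
orientation: [-0.043, -3.136, 0.001]
contact_force: [-4.0, -4.7, -3.6]
grip_width: 0.0245
finger_force: 59.2
```

```bash
python3 st.py
```

```text
t 8.07 p [ 0.533  -0.0397  0.1891] f [-4.01 -4.69 -3.59] th 1.023 R 0.1296 Ft -5.30 Fr -0.98
```

Call:
jog_arm(rows=[{"dx": -0.0008,"dy": -0.0005,"dz": -0.0005,"spin": 0,"gripper": 0.02},{"dx": -0.0009,"dy": 0,"dz": -0.0005,"spin": 0,"gripper": 0.02},{"dx": -0.0009,"dy": 0,"dz": -0.0005,"spin": 0,"gripper": 0.02}])

```text
time: 8.45
position: [0.536, -0.0398, 0.1909]
orientation: [-0.043, -3.137, -0.0]
contact_force: [-5.0, -3.8, -3.5]
grip_width: 0.0242
finger_force: 59.2
```

```bash
python3 st.py
```

```text
t 8.45 p [ 0.536  -0.0398  0.1909] f [-5.02 -3.8  -3.55] th 1.050 R 0.1296 Ft -6.12 Fr -0.58
```

Call:
jog_arm(rows=[{"dx": 0,"dy": 0,"dz": 0,"spin": 0,"gripper": 0.02},{"dx": 0,"dy": 0,"dz": 0,"spin": 0,"gripper": 0.02}])

```text
time: 8.7
position: [0.5361, -0.0399, 0.1909]
orientation: [-0.043, -3.137, -0.0]
contact_force: [-4.1, -4.1, -2.5]
grip_width: 0.024
finger_force: 59.3
```

```bash
python3 st.py
```

```text
t 8.7 p [ 0.5361 -0.0399  0.1909] f [-4.13 -4.14 -2.46] th 1.051 R 0.1296 Ft -4.81 Fr -0.08
```

Call:
jog_arm(rows=[{"dx": -0.0009,"dy": -0.0005,"dz": -0.0005,"spin": 0,"gripper": 0.02},{"dx": -0.0009,"dy": 0,"dz": -0.0005,"spin": 0,"gripper": 0.02}])

```text
time: 8.95
position: [0.5386, -0.04, 0.1922]
orientation: [-0.042, -3.139, -0.001]
contact_force: [-4.8, -2.9, -3.1]
grip_width: 0.0244
finger_force: 59.3
```

```bash
python3 st.py
```

```text
t 8.95 p [ 0.5386 -0.04    0.1922] f [-4.81 -2.93 -3.11] th 1.072 R 0.1294 Ft -5.71 Fr -0.43
```

Call:
jog_arm(rows=[{"dx": -0.0009,"dy": -0.0003,"dz": -0.0005,"spin": 0,"gripper": 0.02},{"dx": -0.0009,"dy": 0,"dz": -0.0005,"spin": 0,"gripper": 0.02},{"dx": -0.0009,"dy": 0,"dz": -0.0005,"spin": 0,"gripper": 0.02}])

```text
time: 9.32
position: [0.5418, -0.0401, 0.1938]
orientation: [-0.041, -3.14, -0.001]
contact_force: [-5.7, -2.0, -1.8]
grip_width: 0.0241
finger_force: 59.2
```

```bash
python3 st.py
```

```text
t 9.32 p [ 0.5418 -0.0401  0.1938] f [-5.66 -2.03 -1.79] th 1.100 R 0.1294 Ft -5.86 Fr 0.97
```

Call:
jog_arm(rows=[{"dx": -0.0009,"dy": 0,"dz": -0.0005,"spin": 0,"gripper": 0.02},{"dx": -0.0009,"dy": 0,"dz": -0.0005,"spin": 0,"gripper": 0.02},{"dx": -0.0009,"dy": 0,"dz": -0.0005,"spin": 0,"gripper": 0.02}])

```text
time: 9.7
position: [0.5448, -0.0402, 0.1953]
orientation: [-0.04, -3.141, -0.0]
contact_force: [-5.3, -2.1, -2.0]
grip_width: 0.0243
finger_force: 59.0
```

```bash
python3 st.py
```

```text
t 9.7 p [ 0.5448 -0.0402  0.1953] f [-5.28 -2.07 -2.  ] th 1.126 R 0.1294 Ft -5.63 Fr 0.47
```

Call:
jog_arm(rows=[{"dx": -0.0009,"dy": 0,"dz": -0.0005,"spin": 0,"gripper": 0.02},{"dx": -0.0009,"dy": 0,"dz": -0.0004,"spin": 0,"gripper": 0.02},{"dx": -0.0009,"dy": 0,"dz": -0.0004,"spin": 0,"gripper": 0.02}])

```text
time: 10.07
position: [0.5479, -0.0404, 0.1966]
orientation: [0.04, 3.141, 0.0]
contact_force: [-4.5, -0.3, -3.1]
grip_width: 0.0242
finger_force: 58.9
```

```bash
python3 st.py
```

```text
t 10.07 p [ 0.5479 -0.0404  0.1966] f [-4.54 -0.26 -3.11] th 1.151 R 0.1293 Ft -5.41 Fr -0.99
```

Call:
jog_arm(rows=[{"dx": -0.0009,"dy": 0,"dz": -0.0004,"spin": 0,"gripper": 0.02},{"dx": -0.0009,"dy": 0,"dz": -0.0004,"spin": 0,"gripper": 0.02},{"dx": -0.0009,"dy": 0,"dz": -0.0004,"spin": 0,"gripper": 0.02}])

```text
time: 10.45
position: [0.5505, -0.0406, 0.1978]
orientation: [0.043, 3.141, 0.001]
contact_force: [-3.4, 0.2, -3.8]
grip_width: 0.0241
finger_force: 59.0
```

```bash
python3 st.py
```

```text
t 10.45 p [ 0.5505 -0.0406  0.1978] f [-3.35  0.16 -3.75] th 1.174 R 0.1293 Ft -4.54 Fr -2.16
```

Call:
jog_arm(rows=[{"dx": -0.0009,"dy": 0,"dz": -0.0003,"spin": 0,"gripper": 0.02},{"dx": -0.0009,"dy": 0,"dz": -0.0004,"spin": 0,"gripper": 0.02},{"dx": -0.0009,"dy": 0,"dz": -0.0003,"spin": 0,"gripper": 0.02}])

```text
time: 10.82
position: [0.5528, -0.0406, 0.1987]
orientation: [-0.041, -3.141, -0.0]
contact_force: [-4.5, 0.7, -4.0]
grip_width: 0.0241
finger_force: 59.1
```

```bash
python3 st.py
```

```text
t 10.82 p [ 0.5528 -0.0406  0.1987] f [-4.51  0.73 -3.97] th 1.193 R 0.1293 Ft -5.66 Fr -2.03
```

Call:
jog_arm(rows=[{"dx": -0.0009,"dy": 0,"dz": -0.0003,"spin": 0,"gripper": 0.02},{"dx": -0.0009,"dy": 0,"dz": -0.0003,"spin": 0,"gripper": 0.02},{"dx": -0.0009,"dy": 0,"dz": -0.0003,"spin": 0,"gripper": 0.02}])

```text
time: 11.2
position: [0.5549, -0.0408, 0.1994]
orientation: [-0.044, -3.139, -0.001]
contact_force: [-5.7, 0.8, -4.0]
grip_width: 0.0241
finger_force: 59.0
```

```bash
python3 st.py
```

```text
t 11.2 p [ 0.5549 -0.0408  0.1994] f [-5.68  0.82 -3.98] th 1.210 R 0.1292 Ft -6.72 Fr -1.72
```

Call:
jog_arm(rows=[{"dx": -0.0009,"dy": 0,"dz": -0.0003,"spin": 0,"gripper": 0.02},{"dx": -0.0006,"dy": 0,"dz": -0.0002,"spin": 0,"gripper": 0.02}])

```text
time: 11.45
position: [0.5557, -0.0408, 0.1997]
orientation: [-0.044, -3.137, -0.001]
contact_force: [-8.0, 1.5, -3.2]
grip_width: 0.0242
finger_force: 59.0
```

```bash
python3 st.py
```

```text
t 11.45 p [ 0.5557 -0.0408  0.1997] f [-7.97  1.45 -3.17] th 1.217 R 0.1292 Ft -8.57 Fr -0.21
```

Call:
jog_arm(rows=[{"dx": -0.0009,"dy": 0,"dz": -0.0003,"spin": 0,"gripper": 0.02},{"dx": 0,"dy": 0,"dz": 0,"spin": 0,"gripper": 0.02}])

```text
time: 11.7
position: [0.5566, -0.0407, 0.1999]
orientation: [-0.041, -3.138, -0.001]
contact_force: [-7.4, 0.4, -3.7]
grip_width: 0.0239
finger_force: 58.9
```

```bash
python3 st.py
```

```text
t 11.7 p [ 0.5566 -0.0407  0.1999] f [-7.36  0.39 -3.73] th 1.224 R 0.1291 Ft -8.19 Fr -1.01
```

Call:
jog_arm(rows=[{"dx": -0.0009,"dy": 0,"dz": -0.0003,"spin": 0,"gripper": 0.02},{"dx": 0,"dy": 0,"dz": 0,"spin": 0,"gripper": 0.02}])

```text
time: 11.95
position: [0.5571, -0.0407, 0.2001]
orientation: [-0.041, -3.136, -0.001]
contact_force: [-9.7, -0.0, -3.1]
grip_width: 0.0242
finger_force: 58.9
```

```bash
python3 st.py
```

```text
t 11.95 p [ 0.5571 -0.0407  0.2001] f [-9.65 -0.05 -3.09] th 1.228 R 0.1291 Ft -10.13 Fr 0.33
```

That confirms the stop: the force rises about 2 N per mm and is now about 5 N over the swing force. Holding here.

Call:
jog_arm(rows=[{"dx": 0,"dy": 0,"dz": 0,"spin": 0,"gripper": 0.02},{"dx": 0,"dy": 0,"dz": 0,"spin": 0,"gripper": 0.02},{"dx": 0,"dy": 0,"dz": 0,"spin": 0,"gripper": 0.02},{"dx": 0,"dy": 0,"dz": 0,"spin": 0,"gripper": 0.02}])

```text
time: 12.45
position: [0.5571, -0.0407, 0.2001]
orientation: [-0.041, -3.137, -0.001]
contact_force: [-7.9, 0.9, -3.6]
grip_width: 0.0241
finger_force: 58.9
```

```bash
python3 st.py
```

```text
t 12.45 p [ 0.5571 -0.0407  0.2001] f [-7.92  0.86 -3.61] th 1.228 R 0.1291 Ft -8.68 Fr -0.74
```

Call:
jog_arm(rows=[{"dx": 0,"dy": 0,"dz": 0,"spin": 0,"gripper": 0.02},{"dx": 0,"dy": 0,"dz": 0,"spin": 0,"gripper": 0.02},{"dx": 0,"dy": 0,"dz": 0,"spin": 0,"gripper": 0.02},{"dx": 0,"dy": 0,"dz": 0,"spin": 0,"gripper": 0.02}])

```text
time: 12.95
position: [0.5571, -0.0408, 0.2001]
orientation: [-0.041, -3.137, -0.001]
contact_force: [-8.5, 0.7, -2.9]
grip_width: 0.0238
finger_force: 58.9
```

```bash
python3 st.py; python3 arc.py 1.23 0.78 9
```

```text
t 12.95 p [ 0.5571 -0.0408  0.2001] f [-8.52  0.75 -2.91] th 1.228 R 0.1291 Ft -9.00 Fr 0.13
[6.07, 2.32]
[5.95, 2.63]
[5.81, 2.92]
[5.65, 3.21]
[5.49, 3.48]
[5.31, 3.75]
[5.11, 4.01]
[4.9, 4.26]
[4.68, 4.5]
```

Call:
jog_arm(rows=[{"dx": -0.0005,"dy": 0,"dz": -0.0001,"spin": 0,"gripper": 0.02},{"dx": 0,"dy": 0,"dz": 0,"spin": 0,"gripper": 0.02},{"dx": 0,"dy": 0,"dz": 0,"spin": 0,"gripper": 0.02},{"dx": 0,"dy": 0,"dz": 0,"spin": 0,"gripper": 0.02},{"dx": 0,"dy": 0,"dz": 0,"spin": 0,"gripper": 0.02},{"dx": 0,"dy": 0,"dz": 0,"spin": 0,"gripper": 0.02},{"dx": 0,"dy": 0,"dz": 0,"spin": 0,"gripper": 0.02},{"dx": 0,"dy": 0,"dz": 0,"spin": 0,"gripper": 0.02},{"dx": 0,"dy": 0,"dz": 0,"spin": 0,"gripper": 0.02}])

```text
time: 14.08
position: [0.5573, -0.0408, 0.2002]
orientation: [-0.041, -3.136, -0.001]
contact_force: [-9.1, 1.0, -2.9]
grip_width: 0.0237
finger_force: 58.9
```

```bash
python3 st.py
```

```text
t 14.07 p [ 0.5573 -0.0408  0.2002] f [-9.08  1.   -2.89] th 1.230 R 0.1291 Ft -9.52 Fr 0.31
```

Call:
jog_arm(rows=[{"dx": 0.0061,"dy": 0,"dz": 0.0023,"spin": 0,"gripper": 0.02},{"dx": 0.006,"dy": 0,"dz": 0.0026,"spin": 0,"gripper": 0.02},{"dx": 0.0058,"dy": 0,"dz": 0.0029,"spin": 0,"gripper": 0.02},{"dx": 0.0057,"dy": 0,"dz": 0.0032,"spin": 0,"gripper": 0.02},{"dx": 0.0055,"dy": 0,"dz": 0.0035,"spin": 0,"gripper": 0.02},{"dx": 0.0053,"dy": 0,"dz": 0.0038,"spin": 0,"gripper": 0.02},{"dx": 0.0051,"dy": 0,"dz": 0.004,"spin": 0,"gripper": 0.02},{"dx": 0.0049,"dy": 0,"dz": 0.0043,"spin": 0,"gripper": 0.02},{"dx": 0.0047,"dy": 0,"dz": 0.0045,"spin": 0,"gripper": 0.02},{"dx": 0,"dy": 0,"dz": 0,"spin": 0,"gripper": 0.02}])

```text
time: 15.32
position: [0.5091, -0.0392, 0.1702]
orientation: [-0.042, -3.139, -0.002]
contact_force: [-4.2, 3.3, 7.2]
grip_width: 0.0241
finger_force: 73.0
```

```bash
python3 st.py
```

```text
t 15.32 p [ 0.5091 -0.0392  0.1702] f [-4.2   3.3   7.16] th 0.787 R 0.1295 Ft 2.08 Fr 8.04
```

Call:
jog_arm(rows=[{"dx": 0.0006,"dy": 0,"dz": -0.0006,"spin": 0,"gripper": 0.02},{"dx": 0,"dy": 0,"dz": 0,"spin": 0,"gripper": 0.02},{"dx": 0,"dy": 0,"dz": 0,"spin": 0,"gripper": 0.03},{"dx": 0,"dy": 0,"dz": 0,"spin": 0,"gripper": 0.045},{"dx": 0,"dy": 0,"dz": 0,"spin": 0,"gripper": 0.06},{"dx": 0,"dy": 0,"dz": 0,"spin": 0,"gripper": 0.06},{"dx": 0,"dy": 0,"dz": 0,"spin": 0,"gripper": 0.06}])

```text
time: 16.2
position: [0.5099, -0.0398, 0.1703]
orientation: [-0.042, -3.141, 0.0]
contact_force: [0.7, -0.6, 0.7]
grip_width: 0.0603
finger_force: 0.0
```

```bash
python3 - <<'E'
from h import *
s=snapshot("wrist"); cv2.imwrite("pics/w3.png",cv2.convertScaleAbs(s["color"][...,::-1],alpha=1.5))
exec(open("st.py").read()); print(o["grip_width"])
E
```

```text
t 16.25 p [ 0.5099 -0.0397  0.1703] f [0.35 0.55 0.28] th 0.792 R 0.1290 Ft 0.45 Fr -0.05
0.05981976787193725
```

View pics/w3.png

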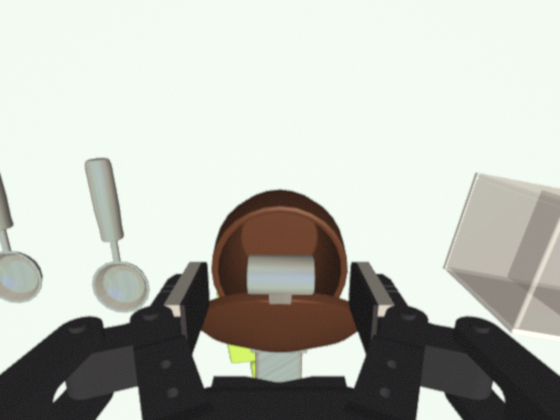

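The knob at (281,275) is free between the open pads and the lid stands. Retreating straight up.

Call:
jog_arm(rows=[{"dx": 0,"dy": 0,"dz": -0.01,"spin": 0,"gripper": 0.06},{"dx": 0,"dy": 0,"dz": -0.02,"spin": 0,"gripper": 0.06},{"dx": 0,"dy": 0,"dz": -0.03,"spin": 0,"gripper": 0.06},{"dx": 0,"dy": 0,"dz": -0.03,"spin": 0,"gripper": 0.06},{"dx": 0,"dy": 0,"dz": -0.01,"spin": 0,"gripper": 0.06},{"dx": 0,"dy": 0,"dz": 0,"spin": 0,"gripper": 0.06},{"dx": 0,"dy": 0,"dz": 0,"spin": 0,"gripper": 0.06},{"dx": 0,"dy": 0,"dz": 0,"spin": 0,"gripper": 0.06},{"dx": 0,"dy": 0,"dz": 0,"spin": 0,"gripper": 0.06}])

```text
time: 17.38
position: [0.5096, -0.0397, 0.2697]
orientation: [-0.042, -3.14, 0.0]
contact_force: [0.6, 0.1, 0.1]
grip_width: 0.0602
finger_force: 0.0
```

```bash
python3 - <<'E'
from h import *
s=snapshot("wrist"); P=cloud(s)
m=(abs(P[...,1]+.04)<.025)&(P[...,0]>.48)&(P[...,0]<.53)&(P[...,2]>.165)&(P[...,2]<.2)
k=P[m]; print(len(k), k.mean(0).round(3),k.min(0).round(3),k.max(0).round(3)); 
z=k[:,2].max()-.009; print("theta ~",np.arcsin((np.percentile(k[:,2],95)-.008-.08)/.13))
print(get_obs()["position"],get_obs()["contact_force"])
E
```

```text
936 [ 0.501 -0.038  0.175] [ 0.494 -0.051  0.166] [ 0.511 -0.025  0.178]
theta ~ 0.7553896992139691
[ 0.50968205 -0.03973007  0.26988376] [-0.91761151  0.54864523 -0.14529421]
```

```bash
python3 -c "
from bench import finish_job; print(finish_job())"
```

```text
the job is handed in; nothing more can be done
None
```

I pressed the lid onto its stop at about 1.23 rad with an estimated 4–5 N and held it there for about 2 s. I then let it go, and it stands by itself at about 0.76 rad (43°). The caddy, spoons and scraper were not touched; the job is handed in, but no verdict was returned.

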